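# Brake the turning filter wheel and lock it with its pin

## Task

The filter wheel is idling round on its stand and has to be locked before its filters are changed. Take the red-headed locking pin out of its holder, rest its tip on the turning wheel above the slot in the stand and press gently so that it slows the wheel by rubbing (the filters are glass: stay well under 20 N on the wheel), until the wheel's hole comes round under the tip. Then push the pin through the hole into the slot until its collar lies on the wheel, let go, and leave the wheel locked and everything else where it was.

Things in the scene. Friction and masses are not known exactly. Their poses are not given: they have to be found in the camera images.
- stand: fixed stand of the filter wheel: dark 190 x 130 mm base plate on the table. Origin on the wheel's vertical axis at table height, z up; the slot lies on its own -x axis, in line with a yellow pointer block (14 mm wide, top 44 mm above the table, 94 to 103 mm from the axis) just outside the wheel's rim.
- slot (a point): centre of the slot's mouth in the stand's aluminium block, 66 mm from the wheel axis along the stand's -x, 26 mm above the table; hidden under the wheel, the yellow pointer shows its direction. Slot: 12.5 mm wide along the rotation, 22 mm long along the radius, 22 mm deep, 2 mm chamfer.
- wheel (a joint): angle of the wheel about its vertical axis (rad, counter-clockwise from above, not wrapped; hole over slot at 0 and whole turns). A weak slipping drive turns it counter-clockwise all the time: about 0.27 N m at standstill, falling linearly to nothing at its idle speed of about 4.9 rad/s. At idle speed the hole passes far too fast for a pin to enter. If stopped, it turns on when eased.
- spindle (a joint): how far the wheel is pressed down on its sprung spindle (m): 0 up, 0.008 at the hard stop. It starts to sink at about 3.4 N, then 0.8 N per mm (10 N at the stop, where the force jumps). When the hole comes under a tip that is pressing the wheel down, the wheel rises round the tip (damping 120 N s/m) and is caught by it.
- hole (a point): centre of the wheel's open hole on the top face, 66 mm from the axis. The hole goes through, 16 mm wide along the rotation and 18 mm along the radius. Underside of the wheel is 10 mm above the slot's mouth when the wheel is up.
- pin: loose locking pin, 76 mm tall, 60 g, upright in the holder. Origin at the centre of the tip (lower end), z towards its head. Round steel shank 10 mm in diameter, 36 mm long, 7 mm across the chamfered tip; round collar 22 mm in diameter from 36 to 40 mm; red square head 16 x 16 mm from 40 to 76 mm (flats along its x and y) to grip.
- pin_collar (a point): centre of the underside of the pin's collar, 36 mm above the pin's tip; lies on the wheel's top face when the pin is home (tip then 18 mm below the slot's mouth, 8 mm above the table).
- holder: fixed grey block 60 x 60 x 45 mm with a 13 mm hole through its middle in which the pin stands, collar on the block's top. Origin at the centre of its underside. (Mind the fixed desk lamp straight ahead of the robot: foot at x 0.28 to 0.44, y -0.09 to 0.08; stem leaning back to a head at x 0.12 to 0.26, y -0.02 to 0.02, z 0.59 to 0.68 m: keep the whole arm clear.)
- screw_tin: round tin of screws, 49 mm in diameter, 18 mm high: leave alone
- hex_key_5: steel hex key, 102 mm: leave alone
- screwdriver_small: small yellow screwdriver, 136 mm: leave alone
- objective_pot: black lidded pot, 41 mm in diameter, 51 mm high: leave alone
- tape_blue: roll of blue tape, 62 mm across, 18 mm high: leave alone
- mug: mug, 93 mm high, towards the back: leave alone
- wheel_face (a point): centre of the wheel's top face, 44 mm above the table. The wheel: grey disc 168 mm in diameter, 8 mm thick, hub nut 10 mm high, six coloured filters near the middle, ONE open hole near the rim between two white marks. Rubbing it 66 mm from the axis with about 4 to 9 N slows it to a crawl; how much is needed depends on the friction (about 0.6, give or take 20 percent).
Mind the look-alikes: they are no part of the job. Leave any turquoise look-alike of the holder alone. There is more than one size of the pin; the one meant has the size given above.

How it is judged (in metres and radians):
On the way, in this order (a step that is already met when the one before it is completed fails the run):
1. the pin is out of its holder (z of pin in the frame of holder above 0.05 m), for 0.1 s.
2. the pin is in contact with the wheel and the wheel is slowed to a crawl or caught (contact force between pin and wheel above 0.5 N and velocity of joint wheel below 1.5 rad/s), for 0.2 s.
At the end, for the whole second after the job is handed in: The released pin stands within 0.2 rad of upright through the wheel's hole in the slot, its tip at least 14 mm below the slot's mouth and within 9 mm of its centre sideways, its collar within 3 mm of the wheel's face; the hole is within 8 mm of the slot's centre and the wheel stands still (z of pin in the frame of slot below -0.014 m and horizontal distance between pin and slot below 0.009 m and horizontal distance between hole and slot below 0.008 m and z of pin_collar in the frame of hole below 0.003 m and horizontal distance between pin_collar and hole below 0.009 m and angle between pin's own z axis and vertical below 0.2 rad and velocity of joint wheel between -0.05 and 0.05 rad/s and linear speed of pin below 0.02 m/s); the robot touches nothing.
It fails at once if the wheel is pressed with more than 20 N (contact force between any of pin, the fingers, the arm and wheel above 20 N).
It fails at once if a bystander is moved by more than 3 cm (distance of any of screw_tin, hex_key_5, screwdriver_small, objective_pot, tape_blue, mug from where it was at the start of the episode above 0.03 m).
It also fails if it takes over 61 s, if anything falls off the work surface, if the arm or the gripper's body presses on something with over 40 N, if the wrist force passes 120 N, or if a joint passes its speed limit or range.

## Robot

A 6-joint arm with a two-finger parallel gripper is mounted at the origin on a cart in front of the work surface, level with it; the furniture and walls round the work are solid. World frame = base frame: x ahead of the robot, y to its left, z up, the work surface at z = 0. Lengths are in mm, angles in rad, forces in N, time in s.
With the tool pointing down it reaches from about 250 to 850 mm from the base axis. Payload 12.5 kg.
Tool frame: the origin (TCP) lies on the centre line of the jaws, within the pads' length; the fingertips stand bot.tips_ahead ahead of it and the grasp point (between the pads) lies 6 mm ahead of it (bot.tips_ahead is the distance from the TCP to the fingertips, in mm); z points along the fingers, y is the line along which they close (so a half turn about z gives the same grasp; the last joint's range is limited). The gripper opens to 93 mm and grips with 3 to 60 N. Pads are 15 mm wide; open, the fingers measure 128 mm over their backs; the gripper's body (75 mm by 188 mm) begins 65 mm behind the grasp point.
Start: joints at [1.146, 0.351, 1.652, -0, 1.139, -0.085], TCP at [183.282, 518.548, 243.633] pointing down, gripper open.
Joint ranges: [-2.75, 2.75], [-0.79, 2.1], [0.01, 2.65], [-1.57, 4.71], [0.07, 3.14], [-2.87, 2.87]. Speed limits (rad/s): [2.22, 2.22, 2.79, 3.14, 3.14, 3.14].

## Interface

Orientations are given as a unit quaternion [x, y, z, w].
In Python, from rig import bot gives the robot as it stands.
- The arm moves only by the shell command python3 -m jog 'ROWS' [FORCE]. ROWS is JSON, one flat list of numbers, 7 for each row, row after row: the turn, a rotation vector about the world's x, y, z in rad, then the shift along the world's x, y, z in m, then the closure, from -1 (fully open) to 1 (shut). In form: [wx, wy, wz, x, y, z, grip, wx, wy, wz, x, y, z, grip, ...]. A call has 1 to 8 rows; each row shifts and turns the commanded pose from where the row before left it; what a row does not reach is not made up. A row lasts 1/10 s, in which the tool goes at most 50 mm and 8.59 degrees, less where a joint would pass 70% of its speed; a pose out of reach is approached as far as the arm can. A call is refused whole if a number of a shift passes 0.05 or a number of a turn 0.15, either way. A call with a gripper value outside its range is refused whole. The fingers move at their own pace and stop on an object; FORCE is the grip in N (left out, the last holds). Time passes only in rows, so rows that do not move let the fingers close. It gives the time, the measured TCP pose, the force and the opening at its end, in the units of the state.
- bot.sense(): the state, without advancing time (a new reading comes with each control period).
- bot.get_image(name): name is "scene" or "top" or "wrist"; returns (picture, depth): 420x560x3 uint8, blue, green, red; 420x560 float32, mm along the optical axis (not along the pixel's ray), 0 where there is no reading.
- bot.camera_info(name): a dict with "intrinsics" (3x3 intrinsics, pixels), "dist" ([k1, k2, p1, p2, k3] as OpenCV has them; the pictures are not rectified), "xyz" and "orientation" of the camera in the world; the wrist camera has in their place "tool_from_camera" (4x4, takes a point from camera to tool coordinates, whose origin is the TCP and whose axes are the flange's). Camera axes: x right, y down, z forward; pixel columns grow to the right and rows downward; lengths in mm; the calibration is good to about 2 mm. A picture is of the moment at which its call begins: read the wrist's pose just before it. camera_info takes no time and is no camera call.
- bot.job_done(): hands the job in, once; it reports no verdict.
The state is a dict: "t": time; "joint_pos": joint angles; "joint_velocities": joint speeds; "joint_efforts": joint torques, N m; "eef_pos": TCP position; "tool_rot": TCP orientation; "wrist_force": force on the tool from outside, world axes, zero at the start; "ft_torque": the same for the moment, N m; "grip_width": opening from 0.0 (shut) to 1.0 (fully open).
Only numpy, scipy, OpenCV 4.12 (cv2) and the standard library are available. Lean on these libraries where they do the work, as an engineer would, in place of code of your own. Each camera call takes 0.05 s, during which the arm holds its last target. There are 200 camera calls.

## Working session

There is one attempt and no reset: what is moved stays moved. The work goes in short steps, Python scripts to look and compute and a shell command to move; the robot and the scene stay as the last step left them, time stands still between calls to the robot, and variables do not carry over. Pictures are saved under pics/ and viewed, on a budget of 10 in all, crops included, one or two more only if the job needs it, and the job is handed in when it is done.

```bash
ls; mkdir -p pics; python3 - <<'E'
from rig import bot
import cv2
print(bot.sense(), bot.tips_ahead)
for n in("top","scene"):
    p,d=bot.get_image(n); cv2.imwrite(f"pics/{n}0.png",p)
    import numpy as np; np.save(f"pics/{n}0.npy",d)
    print(n,bot.camera_info(n))
print(bot.camera_info("wrist"))
E
```

```text
pics
{'t': 0.0, 'joint_pos': array([ 1.14642792e+00,  3.51227491e-01,  1.65241046e+00,  3.26699095e-06,
        1.13905795e+00, -8.45972423e-02]), 'joint_velocities': array([-0.0002856 , -0.00042715, -0.00059585, -0.00014434,  0.00013909,
        0.00143973]), 'joint_efforts': array([ 2.12866922e-03, -4.97345388e+01, -2.85239500e+01,  7.00247730e-02,
        2.58938537e-02, -1.16871533e-04]), 'eef_pos': array([183.14937907, 518.29272685, 243.11137232]), 'tool_rot': array([ 1.69070227e-01,  9.85603852e-01, -5.33481742e-04, -1.40303206e-04]), 'wrist_force': array([ 0.42439399, -0.17578743, -0.45894295]), 'ft_torque': array([-0.00109863,  0.03936226, -0.0032116 ]), 'grip_width': 1.0028691488345989} 25.0
top {'intrinsics': array([[541.01466631,   0.        , 281.85896373],
       [  0.        , 541.01466631, 204.06928746],
       [  0.        ,   0.        ,   1.        ]]), 'dist': array([-0.09543708,  0.        ,  0.        ,  0.        ,  0.        ]), 'xyz': array([ 433.8274513 ,  281.71223753, 1256.87389789]), 'orientation': array([-0.70496614,  0.7073293 , -0.03760308,  0.03597248]
[... 311 characters left out ...]
4466855]), 'orientation': array([ 0.8570199 , -0.29733848,  0.13474814, -0.39868491])}
{'intrinsics': array([[364.81538394,   0.        , 280.90738203],
       [  0.        , 364.81538394, 213.03100063],
       [  0.        ,   0.        ,   1.        ]]), 'dist': array([-0.09428909,  0.        ,  0.        ,  0.        ,  0.        ]), 'tool_from_camera': array([[ 3.82177847e-05, -9.66146967e-01, -2.57992321e-01,
         7.13155529e+01],
       [ 9.99999934e-01, -5.64710313e-05,  3.59611858e-04,
         4.61446605e-01],
       [-3.62006998e-04, -2.57992317e-01,  9.66146900e-01,
        -1.41154339e+02],
       [ 0.00000000e+00,  0.00000000e+00,  0.00000000e+00,
         1.00000000e+00]])}
```

View pics/top0.png

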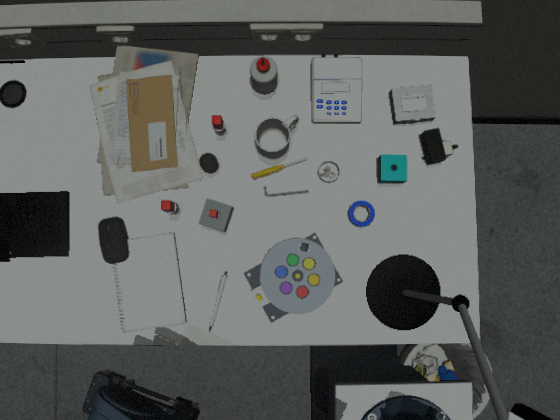

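View pics/scene0.png

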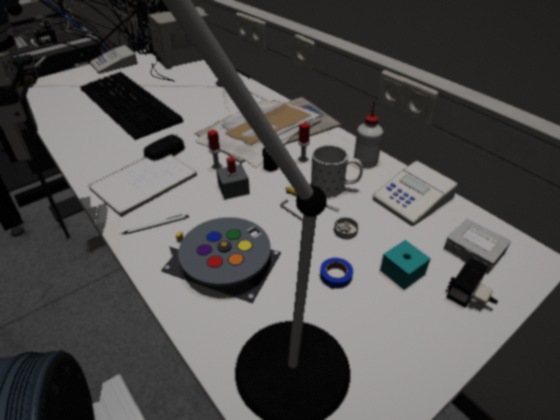

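Red candidates in the top view are the pin in the grey block (214,214), a free-standing pin at (170,206), another at (217,122) and the bottle cap at (263,66). The turquoise holder at (393,168) is empty. I choose the one in the grey block. The stand is at (297,277), with its yellow pointer at (259,297) and the hole between white marks at about (305,247).

```bash
cat > h.py <<'E'
import numpy as np, cv2
from scipy.spatial.transform import Rotation as R
from rig import bot
def cam(n,s=None):
    c=bot.camera_info(n)
    if n!="wrist": return c["intrinsics"],c["dist"],R.from_quat(c["orientation"]).as_matrix(),c["xyz"]
    T=c["tool_from_camera"]; Rt=R.from_quat(s["tool_rot"]).as_matrix()
    return c["intrinsics"],c["dist"],Rt@T[:3,:3],Rt@T[:3,3]+s["eef_pos"]
def onplane(C,px,z):
    K,D,Rm,t=C
    u=cv2.undistortPoints(np.float64(px).reshape(-1,1,2),K,D).reshape(-1,2)
    d=np.c_[u,np.ones(len(u))]@Rm.T
    return t+d*((z-t[2])/d[:,2])[:,None]
def blobs(m,amin=15):
    n,l,st,c=cv2.connectedComponentsWithStats(m.astype(np.uint8))
    return [(st[i,4],c[i]) for i in range(1,n) if st[i,4]>=amin],l
def hsv(p): return cv2.cvtColor(p,cv2.COLOR_BGR2HSV)
def red(p):
    h=hsv(p); return ((h[...,0]<8)|(h[...,0]>172))&(h[...,1]>150)&(h[...,2]>90)
E
python3 - <<'E'
from h import *
p=cv2.imread("pics/top0.png"); d=np.load("pics/top0.npy"); C=cam("top")
b,l=blobs(red(p))
for a,c in b:
    x,y=c.astype(int); zz=d[y-2:y+3,x-2:x+3]; h=C[3][2]-np.median(zz)
    print("red",a,c,"h",h,onplane(C,[c],85)[0])
h=hsv(p); m=(h[...,0]>22)&(h[...,0]<35)&(h[...,1]>120)&(h[...,2]>100)
for a,c in blobs(m)[0]: print("yel",a,c,onplane(C,[c],44)[0])
cv2.imwrite("pics/c1.png",cv2.resize(np.hstack([p[100:320,140:360]]),(800,600) if 0 else (600,600),interpolation=cv2.INTER_CUBIC))
g=h[225:330,240:350]
# wheel: depth 44mm
H=C[3][2]-d; mm=((H>34)&(H<60)); mm[:,:230]=0;mm[:225]=0;mm[:,345:]=0;mm[330:]=0
cs,_=cv2.findContours(mm.astype(np.uint8),0,2); c=max(cs,key=cv2.contourArea); (x,y),r=cv2.minEnclosingCircle(c)
e=cv2.fitEllipse(c);print("wheel",x,y,r,e,onplane(C,[e[0]],44)[0])
E
```

```text
red 97 [262.55670103  64.39175258] h 88.44750628506767 [872.83940232 321.19300241  85.        ]
red 72 [216.  119.5] h 75.93639788663017 [745.66054721 424.47624667  85.        ]
red 81 [165.22222222 204.9382716 ] h 95.29723773038017 [555.17069926 533.79947492  85.        ]
red 39 [212.69230769 212.84615385] h 79.72814593350517 [537.53159668 429.43838594  85.        ]
yel 144 [267.19444444 170.88888889] [636.35743008 311.71030301  44.        ]
yel 86 [308.48837209 263.37209302] [427.27437313 219.72016561  44.        ]
yel 19 [297.21052632 275.36842105] [400.75344473 245.04996378  44.        ]
yel 93 [313.25806452 279.27956989] [391.92156326 209.35366069  44.        ]
yel 19 [258.73684211 297.15789474] [352.86550759 330.75614497  44.        ]
wheel 291.7762756347656 278.3526611328125 43.6488151550293 ((293.7369689941406, 273.8103332519531), (63.18952178955078, 89.83228302001953), 81.73733520507812) [404.2394165  252.77016865  44.        ]
```

View pics/c1.png

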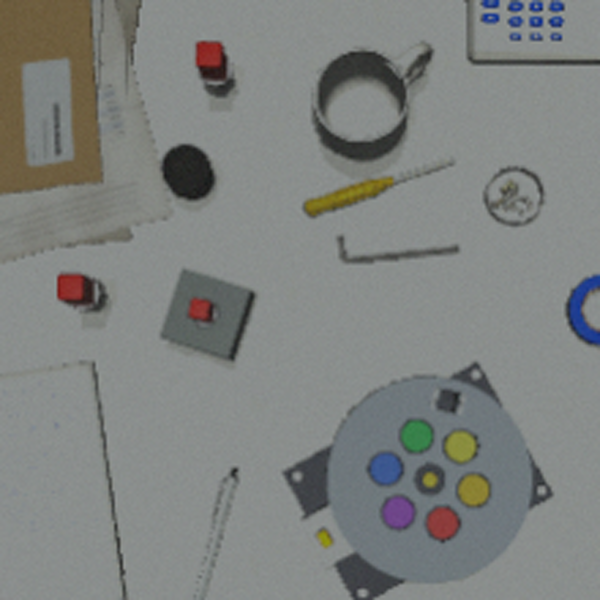

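```bash
python3 -m jog '[0,0,0,0.04,-0.025,0.01,-1, 0,0,0,0.04,-0.025,0.01,-1, 0,0,0,0.04,-0.025,0.01,-1, 0,0,0,0.04,-0.025,0.01,-1, 0,0,0,0.04,-0.025,0.01,-1, 0,0,0,0.04,-0.025,0,-1, 0,0,0,0.027,-0.018,0,-1, 0,0,0,0,0,0,-1]'; python3 - <<'E'
from h import *
s=bot.sense(); p,d=bot.get_image("wrist"); cv2.imwrite("pics/w1.png",p); np.save("pics/w1.npy",d); np.savez("pics/w1s.npz",**s)
print(s["eef_pos"],s["joint_pos"],s["tool_rot"],s["wrist_force"])
E
```

```text
t: 0.9
eef_pos: [452.8, 348.3, 293.0]
tool_rot: [0.171, 0.985, -0.0, -0.0]
wrist_force: [0.3, -0.2, -0.1]
grip_width: 1.0
[452.77195907 348.33011699 293.04551103] [ 5.74520749e-01  3.44909158e-01  1.53436479e+00 -5.99588522e-04
  1.26297035e+00 -6.52548305e-01] [ 1.70929221e-01  9.85283215e-01 -4.30954048e-04 -4.52314490e-05] [ 0.325674   -0.22705971 -0.14995367]
```

View pics/w1.png

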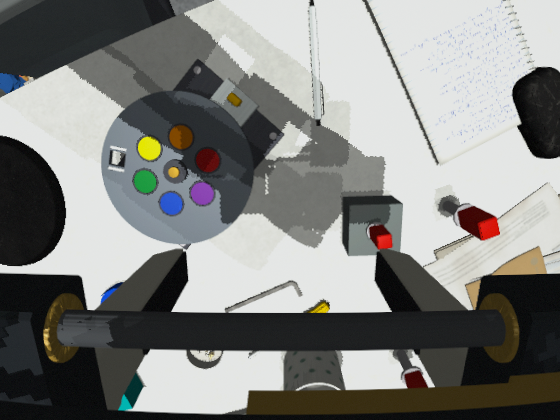

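The wrist view shows the wheel hub at (175,171), pointer at (235,99), hole at (117,158) and grey holder with the pin at (372,225). Next I measure these by depth.

```bash
cat >> h.py <<'E'
def cloud(C,d):
    K,D,Rm,t=C; h,w=d.shape
    v,u=np.mgrid[:h,:w]; n=cv2.undistortPoints(np.float64(np.c_[u.ravel(),v.ravel()]).reshape(-1,1,2),K,D).reshape(-1,2)
    X=np.c_[n,np.ones(len(n))]*d.reshape(-1,1)
    return (X@Rm.T+t).reshape(h,w,3)
E
python3 - <<'E'
from h import *
s=dict(np.load("pics/w1s.npz")); p=cv2.imread("pics/w1.png"); d=np.load("pics/w1.npy")
C=cam("wrist",s); X=cloud(C,d); ok=d>0
m=red(p)&ok; m[:, :340]=0; m[:,410:]=0;m[190:270]&=True
P=X[m]; P=P[(abs(P[:,1]-430)<60)]
print("red z",np.percentile(P[:,2],[2,25,50,75,98]))
T=P[P[:,2]>np.percentile(P[:,2],90)-3]; print("headtop",len(T),cv2.minAreaRect(np.float32(T[:,:2])),T.mean(0))
Hm=ok&(abs(X[...,0]-530)<70)&(abs(X[...,1]-425)<60)&(abs(X[...,2]-45)<4)
print("holder",Hm.sum(),np.median(X[Hm][:,2]),cv2.minAreaRect(np.float32(X[Hm][:,:2])))
W=ok&(np.hypot(X[...,0]-400,X[...,1]-244)<120)&(abs(X[...,2]-44)<5)
W=cv2.morphologyEx(W.astype(np.uint8),cv2.MORPH_OPEN,np.ones((15,15)))
cs,_=cv2.findContours(W,0,1); c=max(cs,key=cv2.contourArea)
q=onplane(C,c.reshape(-1,2),44)
A=np.c_[q[:,:2],np.ones(len(q))]; sol=np.linalg.lstsq(A,(q[:,:2]**2).sum(1),rcond=None)[0]
cx,cy=sol[:2]/2; print("wheel z",np.median(X[W>0][:,2]),"c",cx,cy,"r",np.sqrt(sol[2]+cx*cx+cy*cy))
h=hsv(p); Y=(h[...,0]>18)&(h[...,0]<35)&(h[...,1]>120)&(h[...,2]>80)&ok
for a,c in blobs(Y,30)[0]:
    i,j=c.astype(int); print("yel",a,c,onplane(C,[c],44)[0],X[j,i])
E
```

```text
red z [ 81.96257898  84.28572313  84.83604546  85.40135543 267.0044422 ]
headtop 205 ((501.7366027832031, 419.54742431640625), (92.29749298095703, 17.987207412719727), 17.10366439819336) [534.36689691 429.6239122   90.18371196]
holder 2149 45.0790458473889 ((537.7898559570312, 430.6882019042969), (61.04067611694336, 59.93331527709961), 72.26261138916016)
wheel z 44.198628200360645 c 404.3417494554123 244.22852759308017 r 73.53500597763447
yel 116 [233.59482759  99.01724138] [352.72024344 332.65815559  44.        ] [352.38682992 331.95699742  42.76714939]
yel 430 [148.89069767 147.93255814] [368.09635356 228.57161337  44.        ] [366.85307548 228.11948621  44.14936951]
yel 99 [173.51515152 171.81818182] [401.07791881 243.50063313  44.        ] [399.7238306  246.41078329  53.28648752]
yel 61 [ 52.04918033 310.31147541] [506.21552456  23.88118029  44.        ] [405.65842967 315.20360133 369.65668828]
yel 130 [320.51538462 308.27692308] [611.25120517 342.5308415   44.        ] [627.83966975 339.70994788  14.22819797]
yel 183 [ 48.26229508 344.2568306 ] [548.67888107  -8.58769434  44.        ] [411.10916169 313.45866807 373.41761848]
```

```bash
python3 - <<'E'
from h import *
s=dict(np.load("pics/w1s.npz")); p=cv2.imread("pics/w1.png"); d=np.load("pics/w1.npy")
C=cam("wrist",s); X=cloud(C,d); ok=d>0
m=red(p)&ok&(np.hypot(X[...,0]-537,X[...,1]-430)<25)
P=X[m]; z=P[:,2]; T=P[(z>83)&(z<90)]
r=cv2.minAreaRect(np.float32(T[:,:2]));print("head",len(T),r,T.mean(0))
L=onplane(C,np.argwhere(m&(X[...,2]>83))[:,::-1],85); print(cv2.minAreaRect(np.float32(L[:,:2])))
W=ok&(np.hypot(X[...,0]-400,X[...,1]-245)<90)&(abs(X[...,2]-44)<4)
W=cv2.morphologyEx(W.astype(np.uint8),cv2.MORPH_CLOSE,np.ones((31,31)));W=cv2.morphologyEx(W,cv2.MORPH_OPEN,np.ones((9,9)))
cs,_=cv2.findContours(W,0,1); c=max(cs,key=cv2.contourArea)
q=onplane(C,c.reshape(-1,2),44)[:,:2]
from scipy.optimize import least_squares
f=least_squares(lambda v:np.hypot(*(q-v).T)-84,[400,245],loss="soft_l1",f_scale=1); e=f.fun
print("wheel",f.x,np.percentile(np.hypot(*(q-f.x).T)-84,[5,25,50,75,95]),len(q))
f=least_squares(lambda v:np.hypot(*(q-v[:2]).T)-v[2],[400,245,84],loss="soft_l1",f_scale=1); print(f.x)
E
```

```text
head 197 ((536.8446044921875, 430.63385009765625), (15.138864517211914, 14.803396224975586), 76.79338836669922) [536.59696961 430.59114273  84.85118241]
((536.5433349609375, 430.4349060058594), (14.49770736694336, 14.784493446350098), 75.05850982666016)
wheel [400.37103136 246.40106481] [-1.1207577  -0.77457309 -0.48647302 -0.1720949   0.25303789] 434
[400.35016767 246.38336939  83.52428817]
```

```bash
python3 -m jog '[0,0,0.04,0.042,0.041,-0.03,0, 0,0,0.04,0.042,0.041,-0.03,0, 0,0,0,0,0,-0.05,0, 0,0,0,0,0,-0.033,0, 0,0,0,0,0,0,0, 0,0,0,0,0,0,0]'; python3 - <<'E'
from h import *
s=bot.sense(); p,d=bot.get_image("wrist"); cv2.imwrite("pics/w2.png",p)
print(s["eef_pos"],s["tool_rot"],s["wrist_force"])
C=cam("wrist",s); X=cloud(C,d); ok=d>0
m=red(p)&ok&(np.hypot(X[...,0]-537,X[...,1]-430)<25)&(X[...,2]>82)
L=onplane(C,np.argwhere(m)[:,::-1],85); print(len(L),cv2.minAreaRect(np.float32(L[:,:2])))
E
```

```text
t: 1.55
eef_pos: [513.4, 413.6, 166.1]
tool_rot: [0.129, 0.992, 0.0, -0.0]
wrist_force: [-0.4, 0.4, 0.5]
grip_width: 0.534
[513.42545098 413.5579833  166.1099144 ] [ 1.29080032e-01  9.91634177e-01  5.48240000e-05 -2.75194550e-05] [-0.35454443  0.35541065  0.52480526]
387 ((537.723876953125, 430.7333679199219), (14.468684196472168, 14.104034423828125), 77.17369842529297)
```

View pics/w2.png

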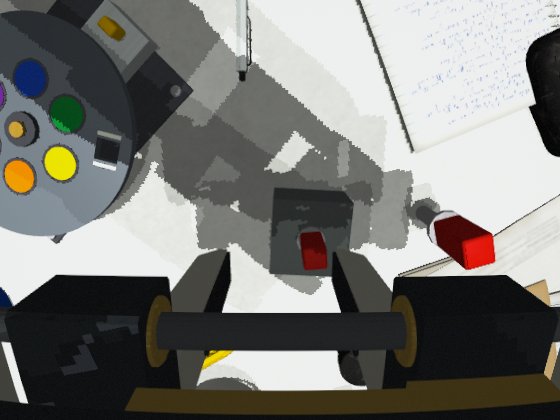

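The wrist view confirms the target: red square head at (313,250) in the grey block at (312,230), between the fingers. I centre on it, then descend.

```bash
python3 -m jog '[0,0,0.02,0.012,0.0085,0,0, 0,0,0,0.012,0.0085,0,0, 0,0,0,0,0,0,0, 0,0,0,0,0,-0.02,0, 0,0,0,0,0,-0.02,0, 0,0,0,0,0,-0.02,0, 0,0,0,0,0,0,0]'
```

```text
t: 2.3
eef_pos: [536.8, 429.1, 104.2]
tool_rot: [0.12, 0.993, -0.001, -0.001]
wrist_force: [-0.6, -1.1, -0.2]
grip_width: 0.501
```

```bash
python3 -m jog '[0,0,0,0,0.0015,-0.012,0, 0,0,0,0,0,-0.01,0, 0,0,0,0,0,0,0, 0,0,0,0,0,0,1, 0,0,0,0,0,0,1, 0,0,0,0,0,0,1, 0,0,0,0,0,0,1, 0,0,0,0,0,0,1]' 50
```

```text
t: 3.1
eef_pos: [538.1, 431.3, 83.3]
tool_rot: [0.12, 0.993, 0.0, 0.0]
wrist_force: [0.1, 0.4, 0.9]
grip_width: 0.167
```

```bash
python3 -m jog '[0,0,0,0,0,0.01,1, 0,0,0,0,0,0.03,1, 0,0,0,0,0,0.03,1, 0,0,0,0,0,0.03,1, 0,0,0,0,0,0,1, 0,0,0,0,0,0,1]'
```

```text
t: 3.7
eef_pos: [538.0, 431.3, 183.7]
tool_rot: [0.12, 0.993, 0.0, 0.0]
wrist_force: [-0.4, -0.1, -1.0]
grip_width: 0.172
```

```bash
python3 -m jog '[0,0,-0.1,-0.021,-0.016,0,1, 0,0,-0.1,-0.021,-0.016,0,1, 0,0,-0.1,-0.021,-0.016,0,1, 0,0,-0.1,-0.021,-0.016,0,1, 0,0,-0.1,-0.021,-0.016,0,1, 0,0,-0.1,-0.021,-0.016,0,1, 0,0,-0.1,-0.021,-0.016,0,1, 0,0,-0.1,-0.021,-0.016,0,1]'; python3 -m jog '[0,0,-0.02,0,0,0,1, 0,0,0,0,0,0,1]';  python3 - <<'E'
from h import *
s=bot.sense(); p,d=bot.get_image("wrist"); cv2.imwrite("pics/w3.png",p); np.save("pics/w3.npy",d); np.savez("pics/w3s.npz",**s)
print(s["joint_pos"],s["wrist_force"])
E
```

```text
t: 4.5
eef_pos: [368.5, 302.1, 181.9]
tool_rot: [0.499, 0.867, -0.001, -0.001]
wrist_force: [0.4, -0.3, -1.1]
grip_width: 0.168
t: 4.7
eef_pos: [370.0, 303.2, 182.7]
tool_rot: [0.505, 0.863, -0.0, -0.0]
wrist_force: [0.3, -0.4, -0.6]
grip_width: 0.17
[5.89199112e-01 3.01431971e-01 1.89316713e+00 1.69401722e-05
 9.47651616e-01 7.74498904e-02] [ 0.2517919  -0.40639118 -0.63373341]
```

View pics/w3.png

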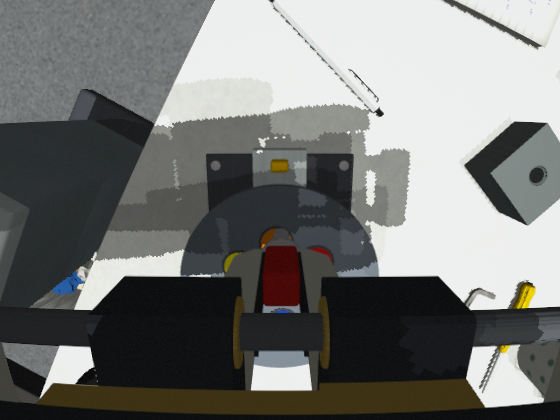

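```bash
python3 - <<'E'
from h import *
from scipy.optimize import least_squares
s=dict(np.load("pics/w3s.npz")); p=cv2.imread("pics/w3.png"); d=np.load("pics/w3.npy")
C=cam("wrist",s); X=cloud(C,d); ok=d>0
h=hsv(p); Y=(h[...,0]>18)&(h[...,0]<35)&(h[...,1]>120)&(h[...,2]>80)&ok&(np.abs(X[...,2]-44)<4)
b=[c for a,c in blobs(Y,30)[0] if c[1]<200]; pt=onplane(C,b,44)[0]; print("ptr",b,pt, cv2.minAreaRect(np.argwhere(Y)[:,::-1][np.argwhere(Y)[:,0]<200].astype(np.float32)))
W=ok&(abs(X[...,2]-44)<4)&(np.hypot(X[...,0]-400,X[...,1]-246)<90)
W=cv2.morphologyEx(W.astype(np.uint8),cv2.MORPH_OPEN,np.ones((9,9)))
cs,_=cv2.findContours(W,0,1); c=max(cs,key=cv2.contourArea).reshape(-1,2)
q=onplane(C,c,44)[:,:2]; q=q[np.abs(np.hypot(*(q-[400.3,246.4]).T)-84)<3]
f=least_squares(lambda v:np.hypot(*(q-v).T)-83.7,[400,245],loss="soft_l1",f_scale=1); ctr=f.x; print("wheel",ctr,len(q))
for nm,c in(("fit",ctr),("prev",np.r_[400.35,246.4])):
    u=(pt[:2]-c); L=np.hypot(*u); u/=L
    print(nm,L,np.degrees(np.arctan2(u[1],u[0])),"slot",c+66*u,pt[:2]-32.5*u)
t=R.from_quat(s["tool_rot"]).as_matrix(); print("tcp",s["eef_pos"],"toolx",t[:,0],"y",t[:,1])
# base plate rect via dark region
rm=red(p)&ok; Pz=X[rm]; k=np.hypot(Pz[:,0]-369,Pz[:,1]-303)<20; Pk=(Pz[k]-s["eef_pos"])@t; print("head in tool: z",np.percentile(Pk[:,2],[5,50,95]),"y",np.percentile(Pk[:,1],[2,98]),"x max",np.percentile(Pk[:,0],98))
g=cv2.cvtColor(p,cv2.COLOR_BGR2GRAY); B=(X[...,2]>2)&(X[...,2]<22)&ok&(g<90)&(np.hypot(X[...,0]-400,X[...,1]-246)<135)
bb=cv2.morphologyEx(B.astype(np.uint8),cv2.MORPH_OPEN,np.ones((5,5))); xs=np.argwhere(bb[150:200,190:370])[:,1]; print("plate cols",xs.min()+190,xs.max()+190, np.median(X[bb>0][:,2]))
E
```

```text
ptr [array([278.96410256, 166.41538462])] [352.29936911 332.36564986  44.        ] ((279.0, 166.5), (11.0, 16.0), 90.0)
wheel [400.92173117 245.91399511] 269
fit 99.18680709464256 119.35438344418215 slot [368.56787293 303.43988369] [368.23119324 304.03850775]
prev 98.48327819750605 119.20307407272743 slot [368.14817146 304.01112947] [368.15633013 303.99653308]
tcp [369.96400638 303.21746481 182.70680796] toolx [-4.89694510e-01  8.71894080e-01 -3.72078497e-05] y [ 8.71893904e-01  4.89694383e-01 -6.57158972e-04]
head in tool: z [22.54596955 22.54596955 22.54596955] y [15.75240301 15.75240301] x max 9.657093809703836
plate cols 206 352 4.1553299057155755
```

```bash
python3 -m jog '[0,0,0,-0.0017,0.0006,-0.015,1, 0,0,0,0,0,-0.02,1, 0,0,0,0,0,-0.02,1, 0,0,0,0,0,-0.004,1, 0,0,0,0,0,0,1, 0,0,0,0,0,0,1]'; python3 - <<'E'
from h import *
for i in range(4):
    p,d=bot.get_image("wrist");s=bot.sense(); print(s["t"],s["eef_pos"].round(2),s["wrist_force"].round(2))
cv2.imwrite("pics/w4.png",p[100:400,130:430])
C=cam("wrist",s);X=cloud(C,d)
h=hsv(p); Y=(h[...,0]>18)&(h[...,0]<35)&(h[...,1]>120)&(h[...,2]>80)&(abs(X[...,2]-44)<4)
for a,c in blobs(Y,30)[0]:
  q=onplane(C,[c],44)[0]; t=R.from_quat(s["tool_rot"]).as_matrix(); print(a,c,q,(q-s["eef_pos"])@t)
E
```

```text
t: 5.35
eef_pos: [368.8, 304.2, 124.7]
tool_rot: [0.505, 0.863, 0.0, 0.0]
wrist_force: [0.2, 1.5, -0.5]
grip_width: 0.171
5.4 [368.88 304.24 124.87] [-0.43  0.39 -0.34]
5.45 [368.81 304.21 124.91] [-0.06 -0.94  0.08]
5.5 [368.72 304.13 124.85] [ 0.5   0.21 -0.13]
5.55 [368.63 304.07 124.77] [-0.6  -0.41 -0.67]
308 [279.32792208 181.02272727] [352.18595015 332.48188319  44.        ] [32.81850038 -0.54088982 80.77422947]
```

View pics/w4.png

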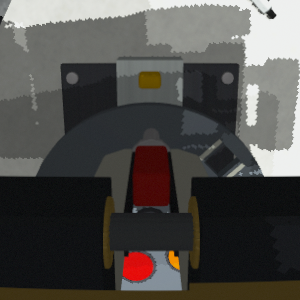

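```bash
python3 -m jog '[0,0,0,-0.0004,-0.0002,-0.005,1, 0,0,0,0,0,-0.001,1, 0,0,0,0,0,-0.001,1, 0,0,0,0,0,-0.001,1, 0,0,0,0,0,0,1]'
```

```text
t: 6.05
eef_pos: [367.8, 303.6, 116.1]
tool_rot: [0.505, 0.863, -0.0, -0.0]
wrist_force: [-2.5, -0.3, 4.1]
grip_width: 0.163
```

```bash
python3 -m jog '[0,0,0,0,0,-0.001,1, 0,0,0,0,0,-0.0005,1, 0,0,0,0,0,0,1, 0,0,0,0,0,0,1]';  python3 - <<'E'
from h import *
for i in range(6):
    p,d=bot.get_image("wrist");s=bot.sense(); print(s["t"],s["eef_pos"].round(2),s["wrist_force"].round(2))
    h=hsv(p); C=cam("wrist",s)
    # filters seen below/around: angles at z 44 
    for lo,hi,n in((50,85,"grn"),(105,125,"blu"),(18,35,"yel"),(135,165,"pur")):
        m=(h[...,0]>lo)&(h[...,0]<hi)&(h[...,1]>110)&(h[...,2]>50)
        for a,c in blobs(m,60)[0]:
            q=onplane(C,[c],44)[0][:2]-[400.4,246.3]
            if 15<np.hypot(*q)<55: print(n,a,np.degrees(np.arctan2(q[1],q[0])).round(),end="; ")
    print()
E
```

```text
t: 6.45
eef_pos: [367.9, 303.6, 114.7]
tool_rot: [0.505, 0.863, -0.0, -0.0]
wrist_force: [-1.8, -1.2, 4.3]
grip_width: 0.168
6.5 [367.87 303.64 114.63] [-2.69 -1.61  4.8 ]
blu 852 -59.0; yel 514 -148.0; yel 512 26.0; 
6.55 [367.9  303.65 114.66] [-1.9  -1.14  4.92]
blu 851 -54.0; yel 512 -148.0; yel 517 26.0; 
6.6 [367.91 303.66 114.67] [-1.65 -1.14  5.13]
grn 66 -95.0; blu 850 -49.0; yel 513 -148.0; yel 512 26.0; 
6.65 [367.9  303.65 114.64] [-1.74 -1.54  5.14]
grn 131 -93.0; blu 823 -46.0; yel 511 -148.0; yel 512 26.0; 
6.7 [367.93 303.68 114.67] [-2.12 -1.11  5.79]
grn 223 -90.0; blu 744 -43.0; yel 514 -148.0; yel 512 26.0; 
6.75 [367.89 303.66 114.64] [-3.01 -1.26  3.54]
grn 321 -88.0; blu 648 -40.0; yel 514 -148.0; yel 512 26.0;
```

```bash
cat > watch.py <<'E'
from h import *
import sys
for i in range(int(sys.argv[1])):
    p,d=bot.get_image("wrist");s=bot.sense(); f=s["wrist_force"]; print(s["t"].round(2),s["eef_pos"].round(1),f.round(1),end=" ")
    h=hsv(p); C=cam("wrist",s)
    for lo,hi,n in((50,85,"grn"),(105,125,"blu"),(135,165,"pur")):
        m=(h[...,0]>lo)&(h[...,0]<hi)&(h[...,1]>110)&(h[...,2]>50)
        for a,c in blobs(m,300)[0]:
            q=onplane(C,[c],44)[0][:2]-[400.4,246.3]
            if 15<np.hypot(*q)<55: print(n,a,np.degrees(np.arctan2(q[1],q[0])).round(),end="; ")
    print()
cv2.imwrite("pics/last.png",p)
E
python3 -m jog '[0,0,0,0,0,-0.001,1, 0,0,0,0,0,0,1, 0,0,0,0,0,0,1, 0,0,0,0,0,0,1]'; python3 watch.py 8
```

```text
t: 7.15
eef_pos: [367.9, 303.6, 113.6]
tool_rot: [0.505, 0.863, -0.0, -0.0]
wrist_force: [-2.3, -1.9, 5.1]
grip_width: 0.17Traceback (most recent call last):
  File "watch.py", line 4, in <module>
    p,d=bot.get_image("wrist");s=bot.sense(); f=s["wrist_force"]; print(s["t"].round(2),s["eef_pos"].round(1),f.round(1),end=" ")
                                                                        ^^^^^^^^^^^^
AttributeError: 'float' object has no attribute 'round'
```

```bash
sed -i 's/s\["t"\].round(2)/round(s["t"],2)/' watch.py; python3 watch.py 14
```

```text
7.25 [367.9 303.7 113.7] [-3.1 -1.4  5.8] grn 835 -65.0; 
7.3 [367.9 303.6 113.7] [-2.4 -1.4  4.9] grn 830 -61.0; 
7.35 [367.9 303.6 113.6] [-2.7 -1.9  5.4] grn 829 -58.0; 
7.4 [367.9 303.6 113.6] [-3.4 -2.1  5.4] grn 836 -55.0; 
7.45 [367.9 303.6 113.7] [-2.4 -1.4  5.4] grn 833 -51.0; 
7.5 [367.9 303.6 113.6] [-2.5 -2.   5.1] grn 832 -48.0; 
7.55 [367.9 303.7 113.7] [-2.2 -1.1  5.2] grn 804 -45.0; 
7.6 [367.9 303.6 113.6] [-2.6 -0.9  5.4] grn 751 -43.0; 
7.65 [367.9 303.6 113.7] [-3.9 -1.2  5.9] grn 686 -41.0; 
7.7 [367.9 303.6 113.6] [-1.7 -0.9  6.5] grn 609 -39.0; 
7.75 [367.9 303.6 113.6] [-2.5 -2.   5.8] grn 527 -38.0; 
7.8 [367.9 303.6 113.6] [-2.8 -2.1  6.4] grn 442 -36.0; 
7.85 [367.9 303.6 113.6] [-2.5 -1.   4.7] grn 355 -34.0; 
7.9 [367.9 303.6 113.6] [-1.7 -1.9  6.2]
```

```bash
python3 -m jog '[0,0,0,0,0,-0.0006,1, 0,0,0,0,0,0,1, 0,0,0,0,0,0,1, 0,0,0,0,0,0,1, 0,0,0,0,0,0,1, 0,0,0,0,0,0,1, 0,0,0,0,0,0,1, 0,0,0,0,0,0,1]'; python3 watch.py 8
```

```text
t: 8.7
eef_pos: [367.9, 303.6, 113.1]
tool_rot: [0.505, 0.863, -0.0, -0.0]
wrist_force: [-3.0, -1.6, 6.8]
grip_width: 0.167
8.75 [367.8 303.6 113. ] [-2.2 -1.5  5.3] 
8.8 [367.9 303.6 113.1] [-3.5 -1.2  6.1] 
8.85 [367.9 303.6 113.1] [-2.8 -0.9  6.2] 
8.9 [367.9 303.6 113.1] [-2.8 -1.   6.1] 
8.95 [367.8 303.6 113.1] [-3.2 -1.   6.6] 
9.0 [367.8 303.6 113.1] [-2.9 -2.2  5.8] 
9.05 [367.9 303.6 113.1] [-2.6 -0.5  5.7] 
9.1 [367.9 303.6 113.1] [-2.8 -1.2  5.8]
```

```bash
python3 -m jog '[0,0,0,0,0,0,1, 0,0,0,0,0,0,1, 0,0,0,0,0,0,1, 0,0,0,0,0,0,1, 0,0,0,0,0,0,1, 0,0,0,0,0,0,1, 0,0,0,0,0,0,1, 0,0,0,0,0,0,1]'; python3 watch.py 12
```

```text
t: 9.9
eef_pos: [367.8, 303.6, 113.1]
tool_rot: [0.505, 0.863, -0.0, -0.0]
wrist_force: [-2.2, -2.0, 6.7]
grip_width: 0.169
9.95 [367.9 303.6 113.1] [-3.  -1.3  6.4] 
10.0 [367.9 303.6 113.1] [-3.6 -1.6  6.4] 
10.05 [367.9 303.6 113.1] [-3.2 -1.   6. ] 
10.1 [367.8 303.6 113.1] [-2.8 -0.   6. ] 
10.15 [367.9 303.6 113.1] [-2.9 -1.   5.3] 
10.2 [367.9 303.6 113.1] [-2.5  0.1  5.2] 
10.25 [367.8 303.6 113. ] [-2.4 -1.8  5.8] 
10.3 [367.9 303.6 113.1] [-3.1 -2.6  7.1] 
10.35 [367.9 303.6 113.1] [-3.1 -2.2  5.6] 
10.4 [367.8 303.6 113.1] [-3.1 -1.8  6.1] 
10.45 [367.9 303.6 113.1] [-1.9 -1.5  5.8] 
10.5 [367.9 303.6 113. ] [-3.  -2.2  5.8]
```

```bash
python3 watch.py 20
```

```text
10.55 [367.8 303.6 113.1] [-2.7 -1.2  6.2] 
10.6 [367.9 303.6 113.1] [-3.2 -2.6  5.5] 
10.65 [367.8 303.6 113.1] [-3.  -2.2  5.9] 
10.7 [367.9 303.6 113.1] [-3.1 -1.   5. ] 
10.75 [367.9 303.6 113.1] [-2.8 -1.6  5.4] 
10.8 [367.8 303.6 113.1] [-2.9 -1.2  6.2] 
10.85 [367.9 303.6 113.1] [-2.5 -1.8  6. ] 
10.9 [367.8 303.6 113.1] [-2.9 -1.6  5.9] 
10.95 [367.9 303.6 113.1] [-3.5 -1.5  5.3] 
11.0 [367.9 303.6 113.1] [-2.3 -1.1  6.7] 
11.05 [367.9 303.6 113.1] [-2.6 -1.2  5.8] 
11.1 [367.9 303.6 113.1] [-3.2 -0.8  5.7] 
11.15 [367.9 303.6 113. ] [-0.1  1.2 -1.2] pur 343 -88.0; 
11.2 [367.7 303.5 112.8] [-2.6 -3.   0.6] pur 455 -85.0; 
11.25 [367.5 303.4 112.7] [-2.8 -1.8  1.4] pur 588 -82.0; 
11.3 [367.4 303.3 112.6] [-2.8 -3.2 -0.2] pur 612 -82.0; 
11.35 [367.4 303.3 112.6] [-3.  -2.4  0.2] pur 622 -82.0; 
11.4 [367.4 303.3 112.6] [-3.5 -2.9  0.3] pur 621 -81.0; 
11.45 [367.5 303.4 112.7] [-2.9 -3.2  0.3] pur 620 -81.0; 
11.5 [367.6 303.4 112.7] [-2.5 -2.2 -0.9] pur 614 -81.0;
```

The hole has been caught: the vertical force fell to 0, a tangential force of about 4 N remains, and the wheel has stopped. Now I push through.

```bash
python3 -m jog '[0,0,0,0.0004,0.0002,-0.003,1, 0,0,0,0.0004,0.0002,-0.003,1, 0,0,0,0,0,-0.003,1, 0,0,0,0,0,-0.002,1, 0,0,0,0,0,0,1]'; python3 watch.py 2
```

```text
t: 12.0
eef_pos: [368.5, 304.0, 101.7]
tool_rot: [0.505, 0.863, -0.0, -0.0]
wrist_force: [-3.5, -1.3, 0.1]
grip_width: 0.17
12.05 [368.6 304.  101.8] [-2.6 -1.  -1.6] pur 391 -82.0; 
12.1 [368.6 303.9 101.8] [-2.6 -2.5 -1.3] pur 391 -83.0;
```

Tip is about 27 mm above the table, with no resistance so far.

```bash
python3 -m jog '[0,0,0,0,0,-0.001,1, 0,0,0,0,0,-0.002,1, 0,0,0,0,0,-0.002,1, 0,0,0,0,0,0,1]'; python3 watch.py 1
```

```text
t: 12.5
eef_pos: [368.6, 304.0, 96.8]
tool_rot: [0.505, 0.863, -0.0, -0.0]
wrist_force: [-3.9, -3.0, -0.2]
grip_width: 0.17
12.55 [368.6 304.   96.9] [-2.7 -1.9 -0.3]
```

```bash
python3 -m jog '[0,0,0,0,0,-0.002,1, 0,0,0,0,0,-0.003,1, 0,0,0,0,0,-0.003,1, 0,0,0,0,0,-0.003,1, 0,0,0,0,0,-0.001,1, 0,0,0,0,0,0,1]'; python3 watch.py 1
```

```text
t: 13.15
eef_pos: [368.6, 304.0, 84.8]
tool_rot: [0.505, 0.863, -0.0, -0.0]
wrist_force: [-3.4, -2.9, 0.6]
grip_width: 0.168
13.2 [368.6 304.   84.9] [-3.4 -2.3 -0.4]
```

```bash
python3 -m jog '[0,0,0,0,0,-0.001,1, 0,0,0,0,0,-0.001,1, 0,0,0,0,0,-0.0005,1, 0,0,0,0,0,0,1]'; python3 watch.py 1
```

```text
t: 13.6
eef_pos: [368.7, 304.1, 82.5]
tool_rot: [0.505, 0.863, 0.0, -0.0]
wrist_force: [-3.9, -2.2, 2.0]
grip_width: 0.168
13.65 [368.7 304.   82.5] [-3.5 -2.7  0.5]
```

```bash
python3 -m jog '[0,0,0,0,0,-0.0005,1, 0,0,0,0,0,-0.0005,1, 0,0,0,0,0,0,1]'; python3 watch.py 2
```

```text
t: 13.95
eef_pos: [368.8, 304.1, 81.6]
tool_rot: [0.505, 0.863, 0.0, 0.0]
wrist_force: [-3.4, -2.2, 2.0]
grip_width: 0.167
14.0 [368.8 304.1  81.6] [-3.5 -0.9  2.2] 
14.05 [368.8 304.1  81.6] [-3.3 -1.9  2.2]
```

```bash
python3 -m jog '[0,0,0,0,0,0,0.5, 0,0,0,0,0,0,0.3, 0,0,0,0,0,0,0.2, 0,0,0,0,0,0,0.2, 0,0,0,0,0,0,0.2]'; python3 watch.py 2
```

```text
t: 14.55
eef_pos: [369.0, 304.2, 81.6]
tool_rot: [0.505, 0.863, 0.0, 0.0]
wrist_force: [-0.2, 1.1, -0.0]
grip_width: 0.395
14.6 [368.9 304.1  81.6] [ 0.3 -0.5  0.4] blu 452 -139.0; 
14.65 [368.8 304.1  81.6] [ 0.3  0.4 -0.3] blu 457 -139.0;
```

Released cleanly. I lift and back off to look.

```bash
python3 -m jog '[0,0,0,0,0,0.01,0.2, 0,0,0,0,0,0.02,0.2, 0,0,0,0,0,0.03,0.2, 0,0,0,0,0,0.04,0.2, 0,0,0,0.02,0.03,0.04,0.2, 0,0,0,0.03,0.04,0.03,0.2, 0,0,0,0.03,0.04,0,0.2, 0,0,0,0,0,0,0.2]'; python3 watch.py 2; python3 - <<'E'
from h import *
s=bot.sense();p,d=bot.get_image("wrist"); cv2.imwrite("pics/f1.png",p)
q,e=bot.get_image("scene"); cv2.imwrite("pics/f2.png",cv2.resize(q[180:320,120:320],(800,560),interpolation=cv2.INTER_CUBIC))
X=cloud(cam("wrist",s),d); m=red(p)&(d>0)&(np.hypot(X[...,0]-368,X[...,1]-304)<30)&(X[...,2]>65)
P=X[m]; print("top z",np.percentile(P[:,2],[50,90,98])); T=P[P[:,2]>80]; print(len(T),T.mean(0) if len(T) else 0)
E
```

```text
t: 15.45
eef_pos: [445.3, 409.4, 245.0]
tool_rot: [0.505, 0.863, 0.001, 0.0]
wrist_force: [-1.5, -1.2, -1.4]
grip_width: 0.398
15.5 [443.6 407.4 244.2] [-0.6 -0.2 -0.7] 
15.55 [442.8 406.2 244.1] [ 0.7 -0.9 -0.4] 
top z [84.02055327 84.90576501 85.65109849]
216 [362.04108336 301.27629552  83.96107802]
```

View pics/f1.png

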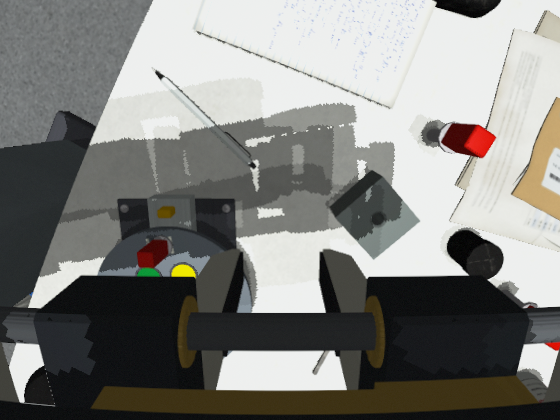

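View pics/f2.png

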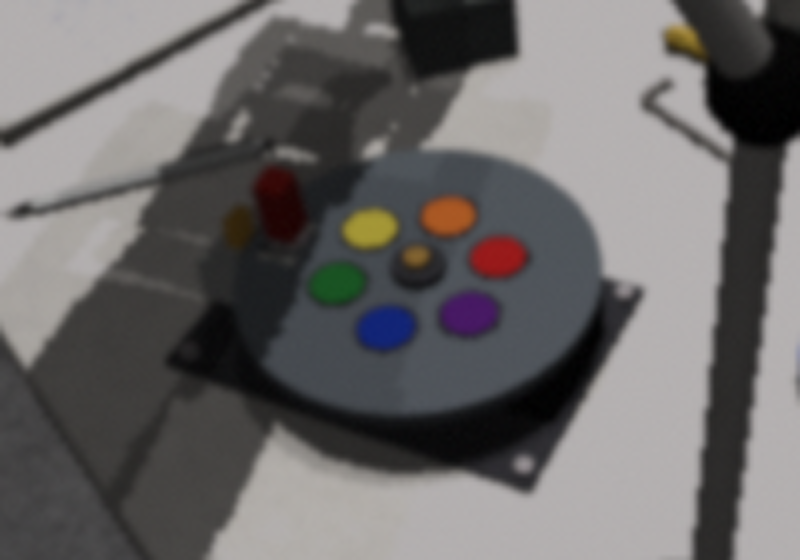

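```bash
python3 - <<'E'
from h import *
for k in range(2):
  for n in("wrist","top"):
    s=bot.sense();p,d=bot.get_image(n); C=cam(n,s); X=cloud(C,d)
    m=red(p)&(d>0)&(np.hypot(X[...,0]-368,X[...,1]-304)<30); P=X[m]
    T=P[P[:,2]>np.percentile(P[:,2],90)-3.5]; c=T.mean(0)
    print(n,len(P),len(T),c.round(1),"offset/75:",(np.hypot(*(c[:2]-[368.4,303.8]))/70).round(3))
    if n=="wrist" :
        a=np.linalg.lstsq(np.c_[T[:,:2]-c[:2],np.ones(len(T))],T[:,2],rcond=None)[0]; print("plane slope",a[:2].round(3), cv2.minAreaRect(np.float32(T[:,:2])))
q,_=bot.get_image("top"); a=cv2.imread("pics/top0.png")
# bystander check: difference in the area right of/above
df=cv2.absdiff(a,q).max(2)>60; cv2.morphologyEx(df.astype(np.uint8),cv2.MORPH_OPEN,np.ones((3,3)))
print([(x,c.round()) for x,c in blobs(df,40)[0]])
E
```

```text
wrist 223 222 [362.1 301.3  84.1] offset/75: 0.096
plane slope [0.098 0.047] ((361.935791015625, 301.03131103515625), (14.521770477294922, 14.017749786376953), 31.99625587463379)Traceback (most recent call last):
  File "<stdin>", line 6, in <module>
    return _quantile_unchecked(
        a, q, axis, out, overwrite_input, method, keepdims, weights)
    return _ureduce(a,
                    func=_quantile_ureduce_func,
    ...<5 lines>...
                    overwrite_input=overwrite_input,
                    method=method)
    r = func(a, **kwargs)
    result = _quantile(arr,
                       quantiles=q,
    ...<2 lines>...
                       out=out,
                       weights=wgt)
    slices_having_nans = np.isnan(arr[-1, ...])
                                  ~~~^^^^^^^^^
IndexError: index -1 is out of bounds for axis 0 with size 0
```

```bash
python3 - <<'E'
from h import *
q,_=bot.get_image("scene"); C=cam("scene"); h=hsv(q)
m=(h[...,1]>90)&(h[...,2]>50); m[:200]=0;m[300:]=0;m[:,:170]=0;m[:,280:]=0
pts=[]
for a,c in blobs(m,20)[0]:
    w=onplane(C,[c],44)[0]; print(a,c.round(1),w.round(1)); pts.append(w[:2])
P=np.array(pts); r=np.hypot(*(P-[400.4,246.3]).T); P=P[(r>28)&(r<52)]; c=P.mean(0); v=P-c
print(len(P),c,np.degrees(np.arctan2(v[:,1],v[:,0])).round(1), np.hypot(*v.T).round(1))
s=bot.sense();print(s["t"],s["wrist_force"])
E
```

```text
35 [187.2 224.2] [378.8 341.7  44. ]
120 [231.5 233.6] [432.  266.1  44. ]
120 [212.1 236.8] [398.6 281.5  44. ]
128 [244.1 243.9] [435.1 228.8  44. ]
33 [223.7 243.9] [405.7 252.2  44. ]
113 [203.8 250.5] [368.2 260.3  44. ]
129 [236.8 258. ] [405. 208.  44.]
144 [216.  261.5] [371.5 223.6  44. ]
6 [401.73879483 244.71784449] [  35.3   94.8  -25.5  155.1  -84.9 -145.1] [37.1 36.9 37.  37.  36.9 36.9]
15.8 [-0.0993716  -0.57784621 -0.46023643]
```

```bash
python3 -c "
from rig import bot
print(bot.job_done())"
```

```text
the job is handed in; nothing more can be done
None
```

The wheel is locked and the job is handed in; the robot clock was at about 16 s of the 61 s allowed. I took the red-headed pin from the grey holder and rubbed the wheel above the slot. Readings while pressing stayed at about 7 N or less, and the wheel slowed to about 1 rad/s. When the hole came round it caught on the tip, and I pushed the pin in until the collar lay on the wheel (about 2 N), then released it and backed off.

**Pin:**
- The head top is at 84.1 mm, which matches the pin being home.
- It leans about 0.10 to 0.11 rad because the drive pushes on it (limit 0.2).
- It was in the same place in two looks.

**Hole:** it sits about 5.5 mm past the slot by geometry and about 6.6 mm by the scene camera. The two disagree by 1 mm, and both are inside the 8 mm limit, though without much margin.

**Checks that failed or were not made:**
- The top-camera check failed because the pin's head was not found in that view.
- That script stopped before the before/after comparison of the bystanders, so I did not measure them. No contact with them was planned, and no unexpected force showed.

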